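# Take a board carrier out of the lever arch file

### The arm

A 6-joint arm with a two-finger parallel gripper is mounted at the origin on the work surface. World frame = base frame: x ahead of the robot, y to its left, z up, the work surface at z = 0. Lengths are in mm, angles in rad, forces in N, time in s.
With the tool pointing down it reaches from about 325 to 775 mm from the base axis. Payload 9.3 kg.
Tool frame: the origin (TCP) lies between the finger pads; the fingertips stand ctrl.nose_length ahead of it and the grasp point (between the pads) lies 6 mm ahead of it (ctrl.nose_length is the distance from the TCP to the fingertips, in mm); z points along the fingers, y is the direction in which the jaws open and shut (so a half turn about z gives the same grasp; the last joint's range is limited). The gripper opens to 85 mm and grips with 20 to 120 N. Pads are 22 mm wide; open, the fingers measure 114 mm over their backs; the gripper's body (76 mm by 85 mm) begins 54 mm behind the grasp point. The pads swing forward as they close: fully open they stand 13 mm farther back than shut.
Start: joints at [-1.321, 0.259, 0.021, 1.334, 0, 1.418], TCP at [215.591, -505.982, 256.279] pointing down, gripper open.
Joint ranges: [-3.04, 3.04], [-0.91, 1.82], [-1.04, 1.36], [-1.92, 1.95], [-1.52, 1.45], [-3.14, 3.14]. Speed limits (rad/s): [2.22, 2.22, 2.79, 3.14, 3.14, 3.14].

### API

Orientations are given as a 3x3 rotation matrix whose columns are the frame's x, y, z axes.
In Python, from bench import ctrl gives the robot as it stands. The module is installed in compiled form; this text tells all that it offers.
- The arm moves only by the shell command python3 -m jog 'ROWS' [FORCE]. ROWS is JSON, a list that holds one entry, the list of rows, each a list of 7 numbers: the shift along the tool's x, y, z in mm, then the turn, a rotation vector about the tool's x, y, z in degrees, then the opening, from 0 (shut) to 1 (fully open). In form: [[[dx, dy, dz, rx, ry, rz, grip], ...]]. A call has 1 to 12 rows; each row is the pose to reach, as a shift and turn from the pose measured when the call began, along the tool's axes at that moment; what a row does not reach only later rows make up. A row lasts 1/8 s, in which the tool goes at most 62.5 mm and 10.7 degrees, less where a joint would pass 70% of its speed; a pose out of reach is approached as far as the arm can. A call with a gripper value outside its range is refused whole. The fingers move at their own pace and stop on an object; FORCE is the grip in N (left out, the last holds). Time passes only in rows, so rows that repeat a pose let the fingers close. It gives the time, the measured TCP pose, the force and the opening at its end, in the units of the state.
- ctrl.read_state(): the state, without advancing time (a new reading comes with each control period).
- ctrl.capture(name): name is "scene" or "top"; returns a dict with "img" (400x640x3 uint8, red, green, blue), "z_map" (400x640 float32, mm along the optical axis (not along the pixel's ray), 0 where there is no reading), "vertical_fov" (degrees; the focal length in pixels is half the picture's height over the tangent of half this angle, whatever the lens; pixels are square), "cx", "cy" (the principal point, pixels), "k1" (the pictures are not rectified: a ray, as slopes to the right and down, at radius r is drawn at 1 + k1 r^2 times it, then the intrinsics apply), "cam_to_world" (4x4, takes a point from camera to world coordinates). Camera axes: x right, y up, looking along -z (the intrinsics and any distortion apply to the point x, -y, -z); pixel columns grow to the right and rows downward; lengths in mm; the calibration is good to about 2 mm. A picture is of the moment at which its call begins.
- ctrl.finish_job(): hands the job in, once; it reports no verdict.
Trained networks look in a picture, given as the dict that the camera call returned (one of the last four; its "shot" number tells which), for a name from the list of things; names that differ only in an ending like _2 or _b are one class to them, and where a whole thing is asked for, a point or a joint stands for the part that bears it (a point fixed in the world has none). Each returns a list of dicts, best first, with "conf" (0 to 1); they miss things now and then, are a little off and sometimes report something else, mostly with a low value. They report only what shows in the picture. A call takes as long as a camera call. They do not tell look-alikes from the thing itself.
- ctrl.silhouettes(picture, target): "region" (400x640 bool, what is visible of it) and "centre" ([column, row] in pixels, amid what is visible of it).
The state is a dict: "clock": time; "q": joint angles; "qd": joint speeds; "tau": joint torques, N m; "position": TCP position; "eef_rot": TCP orientation; "force": force on the tool from outside, world axes, zero at the start; "moment": the same for the moment, N m; "width": opening from 0.0 (shut) to 1.0 (fully open).
Only numpy, scipy, OpenCV 4.12 (cv2) and the standard library are available. Lean on these libraries where they do the work, as an engineer would, in place of code of your own. Each camera call takes 0.05 s, during which the arm holds its last target.

### The job

Lift the lever of the file right up so that the rings spring open, lift the board carrier off the two posts and set it down flat on the blue mat, then press the lever fully down against its stop so that it stays shut. Be gentle with the file's springy back board, never forcing it far up or down, and leave the jar, the screwdriver and the scrap circuit board where they are.

Things in the scene. Friction and masses are not known exactly. Their poses are not given: they have to be found in the camera images.
- file: Open lever arch file lying on the bench, fixed. Origin on the bench under the mechanism; x points from the posts to the lever's roller, y along the line of the posts, z up. The black back board is bowed: its flat top, 30 mm above the bench, spans x -107 to +93, y -70 to +70 mm, its sides slope to the bench at y = +-100. Spine and cover lie flat, 3 mm thick, from x = +93 to +338.
- posts (a point): Point midway between the tops of the two fixed steel posts: 6 mm thick, 36 mm high above the back board, at file x = -20, y = +-40 mm. Two steel arches, hinged at file x = +25, reach over to the post tops (at most 47 mm above the board); as the lever is lifted they swing away to +x, clear of the posts (then up to 65 mm above the board, nowhere nearer the posts than x = +10).
- roller (a point): Centre of the roller at the free end of the steel lever: a cylinder 12 mm thick, 26 mm long, lying along the file's y and free to spin. Shut, the lever (14 mm wide) lies level, this point at file x = +75, y = 0, 60 mm above the bench, the roller 24 mm clear of the board. Can be pinched across its ends from above and pressed from the top.
- pivot (a point): The lever's pivot: file x = +15, y = 0, 30 mm above the back board, axis along the file's y; the roller's centre is 60 mm from it and rises on that arc towards -x (fully up: 80 mm above the board at file x = +47).
- lever (a joint): Lever angle, rad: 0 shut (stop), 1.0 fully up (stop). Its stiff hinge rubs with about 3.5 N at the roller and stays where it is left near both ends; in between a toggle spring, differing from file to file, throws it open. To press it shut takes 8 to 13 N straight down from 0.9 down to 0.3 rad, then less, 3.5 to 5 N at the last; beyond the stop the force only rises. To lift it: about 4 N at first.
- back (a joint): Height of the springy back board in m from its rest (within 2 mm): negative pressed down, positive pulled up; posts, arches, lever and carrier move with it. It gives 1.1 mm per newton, so under the pressing load the lever shuts 4 mm or more lower than it lay at rest. Forcing it more than 18 mm either way (about 16 N) tears the rivets.
- carrier_grip (a point): Centre of the grip of the board carrier: grey plate 64 x 120 x 5 mm (x, y, z), about 70 g, two green boards on it, with an upright grip 28 mm long (x), 12 mm wide (y), 32 mm high. This point is 25 mm above the plate's underside, 10 mm to -x of its middle. Two 12 mm holes, at +32 mm x and +-40 mm y from here, sit over the posts. Axes as the file's.
- mat: Blue bench mat, fixed, 180 x 190 x 3 mm (x, y, z); origin at the centre of its underside on the bench.
- jar: Small closed jar, 40 mm thick and 65 mm high, standing on the bench; origin at the centre of its underside. Bystander.
- screwdriver: Screwdriver 170 mm long lying on the bench beyond the mat; origin near its middle. Bystander.
- scrap_board: Scrap circuit board 50 x 80 mm, 9 mm high, lying on the bench beyond the mat; origin at the centre of its underside. Bystander.
There are look-alikes about, which are no part of the job. Of the things like the part that bears carrier_grip, leave any that is brown; of the rest the larger one is meant.

How it is judged:
By the outcome, as a careful person would: the job done as asked, in the order asked, and still so for the second after the job is handed in, with the robot touching nothing.
It also fails if it takes over 72 s, if anything falls off the work surface, if the arm or the gripper's body presses on something with over 40 N, if the wrist force passes 120 N, or if a joint passes its speed limit or range.

## Working session

There is one attempt and no reset: what is moved stays moved. The work goes in short steps, Python scripts to look and compute and a shell command to move; the robot and the scene stay as the last step left them, time stands still between calls to the robot, and variables do not carry over. Pictures are saved under pics/ and viewed, and the job is handed in when it is done.

```bash
mkdir -p pics; ls; cat > h.py <<'E'
import numpy as np, cv2
from bench import ctrl
def K(p):
    f=200/np.tan(np.radians(p["vertical_fov"])/2); return f,p["cx"],p["cy"],p["k1"]
def rays(p):
    f,cx,cy,k=K(p)
    v,u=np.mgrid[0:400,0:640].astype(float)
    xd=(u-cx)/f; yd=(v-cy)/f; x,y=xd.copy(),yd.copy()
    for _ in range(20):
        s=1+k*(x*x+y*y); x=xd/s; y=yd/s
    return x,y
def cloud(p):
    x,y=rays(p); z=p["z_map"].astype(float)
    P=np.stack([x*z,-y*z,-z,np.ones_like(z)],-1)
    W=P@np.array(p["cam_to_world"]).T
    W=W[...,:3]; W[z<=0]=np.nan
    return W
def proj(p,w):
    f,cx,cy,k=K(p)
    c=np.linalg.inv(np.array(p["cam_to_world"]))@np.append(w,1)
    x,y=c[0]/-c[2],-c[1]/-c[2]; s=1+k*(x*x+y*y)
    return np.array([cx+f*x*s,cy+f*y*s])
def save(n,img): cv2.imwrite("pics/"+n,cv2.cvtColor(img,cv2.COLOR_RGB2BGR))
E
python3 - <<'E'
from h import *
import pickle
for n in("scene","top"):
    p=ctrl.capture(n); save(n+"0.png",p["img"]); pickle.dump(p,open(n+"0.pkl","wb"))
    print(n,p["cam_to_world"],p["vertical_fov"],p["k1"])
    for t in ["file","posts","roller","lever","carrier_grip","mat","jar","screwdriver","scrap_board"]:
        for r in ctrl.silhouettes(p,t)[:4]: print(t,round(r["conf"],2),np.round(r["centre"]),r["region"].sum())
s=ctrl.read_state();print(s,ctrl.nose_length)
E
```

```text
pics
scene [[-3.24355010e-01 -6.77726651e-01  6.59909399e-01  1.22875382e+03]
 [ 9.45847718e-01 -2.22866646e-01  2.36013884e-01  1.88325086e+02]
 [-1.28811046e-02  7.00726084e-01  7.13314119e-01  8.18494383e+02]
 [ 0.00000000e+00  0.00000000e+00  0.00000000e+00  1.00000000e+00]] 47.82828825039375 -0.06738820419110196
file 0.68 [256. 259.] 13027
posts 0.65 [266. 205.] 3811
roller 0.49 [262. 205.] 175
lever 0.47 [258. 206.] 184
carrier_grip 0.86 [254. 139.] 668
carrier_grip 0.76 [267. 182.] 767
carrier_grip 0.76 [303. 153.] 381
mat 0.96 [409. 240.] 4822
mat 0.48 [370. 263.] 433
jar 0.85 [327. 249.] 501
screwdriver 0.79 [375. 265.] 539
scrap_board 0.9 [376. 306.] 806
top [[-2.39146047e-02  9.94341841e-01 -1.03500702e-01  4.52637139e+02]
 [-9.99383784e-01 -2.64390291e-02 -2.30874254e-02 -6.34862532e+01]
 [-2.56932512e-02  1.02884797e-01  9.94361391e-01  9.81358416e+02]
 [ 0.00000000e+00  0.00000000e+00  0.00000000e+00  1.00000000e+00]] 56.93052980581035 -0.033940366520339854
file 0.78 [360. 161.] 11363
posts 0.74 [370. 198.] 4767
roller 0.6 [358. 161.] 11139
roller 0.51 [371. 182.] 211
l
[... 314 characters left out ...]
894e-02,  1.33369169e+00,
        1.66385861e-05,  1.41819404e+00]), 'qd': array([ 0.00017274,  0.00014271,  0.00074471,  0.00160414, -0.00079304,
       -0.00031317]), 'tau': array([ 1.43349633e-03, -5.55398798e+01,  3.44729984e+01,  1.70865522e-03,
       -3.21273192e-04,  5.94496239e-07]), 'position': array([ 215.592887  , -505.96698998,  256.28951558]), 'eef_rot': array([[ 9.19966706e-01,  3.91996505e-01,  2.03864805e-05],
       [ 3.91996505e-01, -9.19966706e-01, -1.25733973e-05],
       [ 1.38261555e-05,  1.95585360e-05, -1.00000000e+00]]), 'force': array([-0.15507342, -0.38827882, -0.39155718]), 'moment': array([-0.01612868,  0.02412045,  0.00898054]), 'width': 1.002186951959961} 25.0
```

View pics/scene0.png

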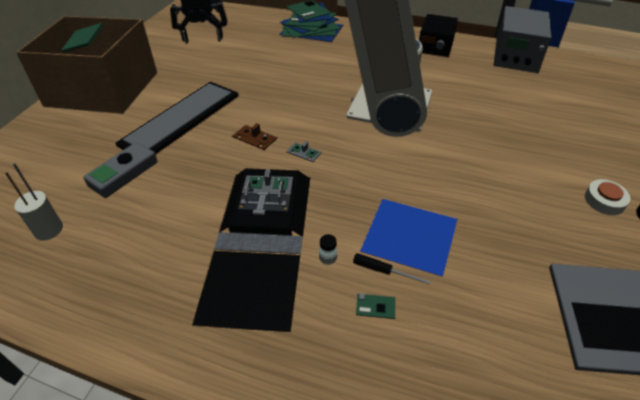

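View pics/top0.png

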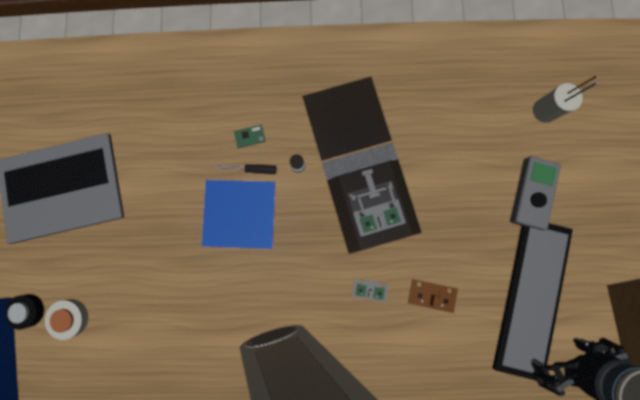

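```bash
python3 - <<'E'
from h import *
import pickle
p=pickle.load(open("top0.pkl","rb"));q=pickle.load(open("scene0.pkl","rb"))
a=cv2.resize(p["img"][140:330,310:480],None,fx=3.1,fy=3.1,interpolation=cv2.INTER_CUBIC);save("topcrop.png",a)
a=cv2.resize(q["img"][110:260,180:340],None,fx=4,fy=4,interpolation=cv2.INTER_CUBIC)[:600];save("sccrop.png",a)
E
```

```text
(no output)
```

View pics/topcrop.png

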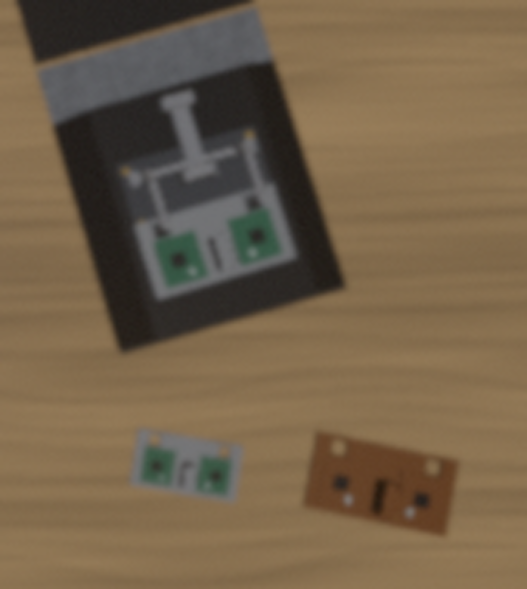

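View pics/sccrop.png

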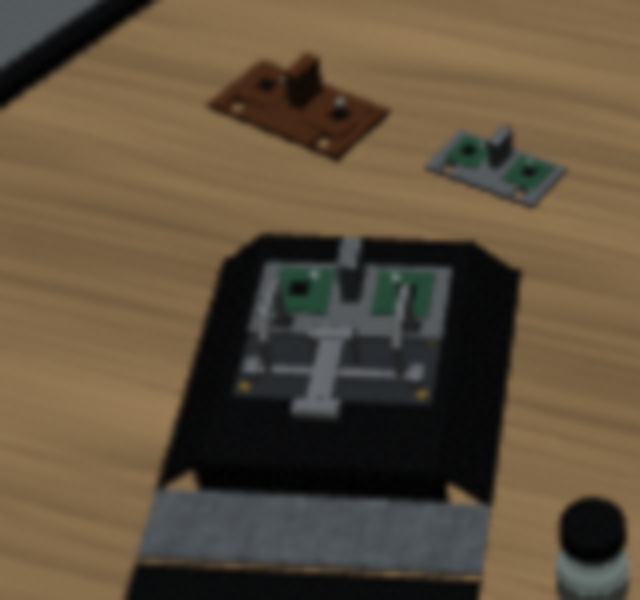

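The top view shows three carrier-like things: the grey one on the posts at (381,217), a smaller grey one at (368,290) and a brown one at (432,295). I choose (381,217): it isn't brown and it's the larger grey one. The close crop confirms it sits on the posts under the arches, with the lever pointing away toward the spine.

```bash
cat > m.py <<'E'
from h import *
import pickle
from scipy.optimize import least_squares
def fitrect(p,reg,name):
    W=cloud(p); m=reg&np.isfinite(W[...,2]); X=W[m]
    r=cv2.minAreaRect(X[:,:2].astype(np.float32)); print(name,"rect",r, "z",np.percentile(X[:,2],[5,50,95]).round(1)); return X
E
python3 - <<'E'
from m import *
P={n:pickle.load(open(n+"0.pkl","rb")) for n in("top","scene")}
for n in("top","scene"):
    p=ctrl.capture(n);W=cloud(p)
    print(n)
    for t in ["file","roller","lever","mat","jar","screwdriver","scrap_board","carrier_grip"]:
        for r in ctrl.silhouettes(p,t)[:3]:
            reg=r["region"]; 
            fitrect(p,reg,t+" %.2f"%r["conf"])
    # bench z
    b=W[...,2]; print("bench",np.nanmedian(b[(np.abs(b)<15)]))
E
```

```text
top
file 0.74 rect ((650.5413818359375, -167.40960693359375), (457.3341064453125, 203.3000946044922), 14.513900756835938) z [ 0.2  4.6 32.8]
roller 0.63 rect ((585.72802734375, -184.84042358398438), (75.95246887207031, 26.55720329284668), 16.30329704284668) z [56.2 61.6 65.7]
lever 0.52 rect ((582.7710571289062, -185.52809143066406), (69.79235076904297, 26.347251892089844), 15.707139015197754) z [56.2 61.6 65.7]
mat 0.91 rect ((518.032470703125, 164.1172332763672), (192.9256134033203, 182.63787841796875), 86.84815216064453) z [-0.3  2.7  5.6]
mat 0.38 rect ((642.6306762695312, 0.45591163635253906), (36.99558639526367, 36.90776443481445), 43.20591354370117) z [25.5 63.9 67.1]
screwdriver 0.65 rect ((641.1539306640625, 142.54107666015625), (169.77561950683594, 27.543132781982422), 85.80747985839844) z [12.1 21.9 26.6]
scrap_board 0.58 rect ((732.7033081054688, 132.9461669921875), (54.15059280395508, 83.43811798095703), 11.867045402526855) z [0.7 4.3 8.8]
carrier_grip 0.91 rect ((311.2000732421875, -180.2177276611328), (88.42601013183594, 48.69805908203125), 78.84740447998047) z [ 0.3  
[... 1615 characters left out ...]
4.107379913330078), (91.86666870117188, 38.6799201965332), 7.994530200958252) z [ 9.6 47.2 67.4]
scrap_board 0.62 rect ((730.7747192382812, 130.61822509765625), (52.43426513671875, 79.95655822753906), 13.005607604980469) z [ 2.6  5.9 10.5]
carrier_grip 0.86 rect ((277.7647399902344, -342.77276611328125), (129.4595184326172, 99.66363525390625), 77.02779388427734) z [ 0.9  7.  33.6]
carrier_grip 0.85 rect ((302.99884033203125, -178.95863342285156), (90.00161743164062, 72.44680786132812), 77.24335479736328) z [ 1.2  5.7 24.5]
carrier_grip 0.84 rect ((502.17962646484375, -199.81744384765625), (99.33720397949219, 116.29264068603516), 28.973979949951172) z [33.4 36.9 66.2]
bench 1.3875823079472411
```

```bash
python3 - <<'E'
from m import *
# rotated orthographic view in file frame guess
th=np.radians(14.9); o=np.array([538.7,-197.2]); R=np.array([[np.cos(th),-np.sin(th)],[np.sin(th),np.cos(th)]])
for n in("top","scene"):
    p=pickle.load(open(n+"0.pkl","rb")); 
    # sample file-frame grid at given heights through image (sharp colours)
    for zz,tag in((66,"66"),(35,"35")):
        xs=np.arange(-120,120,1.0)[::-1]; ys=np.arange(-110,110,1.0)[::-1]
        X,Y=np.meshgrid(xs,ys,indexing="ij")
        f,cx,cy,k=K(p); C=np.linalg.inv(np.array(p["cam_to_world"]))
        w=np.stack([*( (np.stack([X,Y],-1)@R.T+o).transpose(2,0,1)),np.full_like(X,zz),np.ones_like(X)],-1)@C.T
        x=w[...,0]/-w[...,2]; y=w[...,1]/w[...,2]; s=1+k*(x*x+y*y)
        im=cv2.remap(p["img"],(cx+f*x*s).astype(np.float32),(cy+f*y*s).astype(np.float32),cv2.INTER_CUBIC)
        im=cv2.convertScaleAbs(im,alpha=1.5)
        im=cv2.resize(im,None,fx=2.2,fy=2.2)
        for v in range(-100,101,50):
            cv2.line(im,(0,int((119-v)*2.2)),(8,int((119-v)*2.2)),(255,0,0),1); cv2.line(im,(int((109-v)*2.2),0),(int((109-v)*2.2),8),(255,0,0),1)
        save(f"rect_{n}_{tag}.png",im)
a=[cv2.imread(f"pics/rect_top_{t}.png") for t in("66","35")]+[cv2.imread(f"pics/rect_scene_66.png")]
i=np.hstack(a); print(i.shape); cv2.imwrite("pics/r1.png",cv2.resize(np.hstack(a[:2]),None,fx=.82,fy=.82)); cv2.imwrite("pics/r2.png",a[2])
# carrier grip and roller in file frame by height from top
p=pickle.load(open("top0.pkl","rb"));W=cloud(p); F=(W[...,:2]-o)@R
for nm,b in (("grip",(-80,-30,-14,14,50,75)),("roller",(60,95,-25,25,52,75)),("leverbar",(30,60,-15,15,52,75))):
    m=(F[...,0]>b[0])&(F[...,0]<b[1])&(F[...,1]>b[2])&(F[...,1]<b[3])&(W[...,2]>b[4])&(W[...,2]<b[5])
    print(nm,m.sum(),F[m].mean(0),F[m].min(0),F[m].max(0),W[...,2][m].mean())
E
```

```text
(528, 1452, 3)
grip 66 [-52.05840199   1.78748789] [-65.71598093  -5.12969948] [-38.34333798   7.17906821] 64.86283971494989
roller 73 [72.20144251  1.08099332] [ 60.46575536 -12.52994641] [81.46374746 13.87145947] 62.578714230990016
leverbar 69 [44.92322201  1.01513635] [30.19201644 -6.48228273] [59.63253866  7.92648552] 60.87443535593188
```

View pics/r1.png

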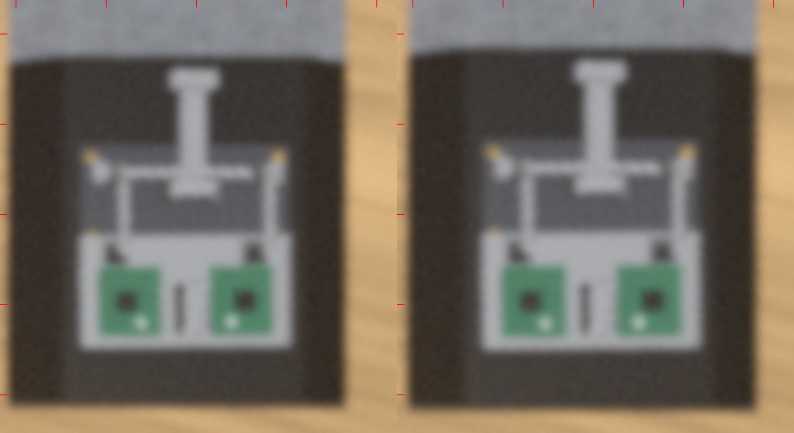

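View pics/r2.png

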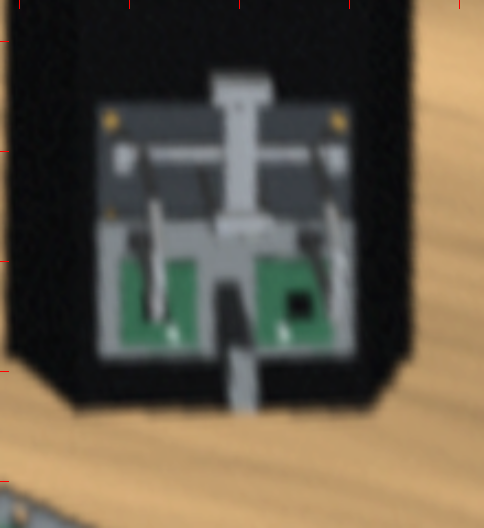

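```bash
cat > d.py <<'E'
from h import *
import sys
th=np.radians(14.9); o=np.array([538.4,-196.1]); R=np.array([[np.cos(th),-np.sin(th)],[np.sin(th),np.cos(th)]])
def F2W(x,y): return R@np.array([x,y])+o
def go(w,yaw=14.9):
    s=ctrl.read_state(); E=np.array(s["eef_rot"])
    t=np.radians(yaw); D=np.array([[np.cos(t),np.sin(t),0],[np.sin(t),-np.cos(t),0],[0,0,-1]])
    rv,_=cv2.Rodrigues(E.T@D)
    print("w",np.round(w,1),"delta tool",(E.T@(np.array(w)-s["position"])).round(1),"rot",np.degrees(rv).ravel().round(2))
def st():
    s=ctrl.read_state(); p=np.array(s["position"]); f=R.T@(p[:2]-o)
    print("t %.2f"%s["clock"],"pos",p.round(1),"file",f.round(1),"F",np.round(s["force"],1),"w %.3f"%s["width"])
E
python3 - <<'E'
from d import *
st(); go([*F2W(75,0),150])
W=cloud(__import__("pickle").load(open("top0.pkl","rb")));f=(W[...,:2]-o)@R
for y in (-35,-25,-15,15,25,35):
    m=(abs(f[...,0]+47)<15)&(abs(f[...,1]-y)<5); print(y,np.percentile(W[...,2][m],[10,50,95]).round(1))
E
```

```text
t 1.90 pos [ 215.6 -506.   256.3] file [-391.6 -216.5] F [ 0.3 -0.9  0.1] w 1.002
w [ 610.9 -176.8  150. ] delta tool [ 492.7 -147.9  106.3] rot [0.   0.   8.18]
-35 [34.9 36.7 40.4]
-25 [33.2 35.7 38.5]
-15 [33.7 36.  38.4]
15 [33.2 35.2 37.2]
25 [34.6 36.4 38.9]
35 [34.3 36.4 38.4]
```

```bash
python3 -m jog '[[[50,-15,10,0,0,1,0.6],[105,-31,22,0,0,2,0.6],[160,-48,34,0,0,3,0.6],[215,-64,46,0,0,4,0.6],[270,-81,58,0,0,5,0.6],[325,-97,70,0,0,6,0.6],[380,-114,82,0,0,7,0.6],[430,-129,93,0,0,8,0.6],[470,-141,101,0,0,8.2,0.6],[492.7,-147.9,106.3,0,0,8.2,0.6],[492.7,-147.9,106.3,0,0,8.2,0.6],[492.7,-147.9,106.3,0,0,8.2,0.6]]]' 25
python3 - <<'E'
from d import *
st(); go([*F2W(75,0),66])
p=ctrl.capture("scene"); st()
a=cv2.resize(p["img"][110:260,180:340],None,fx=4,fy=4,interpolation=cv2.INTER_CUBIC)[:600];save("c1.png",a)
E
```

```text
clock: 3.4
position: [610.4, -177.5, 150.2]
eef_rot: [[0.967, 0.256, -0.0], [0.256, -0.967, -0.0], [-0.0, 0.0, -1.0]]
force: [0.2, 0.2, 0.0]
width: 0.6
t 3.40 pos [ 610.4 -177.5  150.2] file [74.3 -0.5] F [0.2 0.2 0. ] w 0.600
w [ 610.9 -176.8   66. ] delta tool [ 0.7 -0.5 84.2] rot [ 0.01  0.02 -0.05]
t 3.45 pos [ 610.3 -177.7  150.4] file [74.2 -0.7] F [ 0.5  0.1 -1. ] w 0.604
```

View pics/c1.png

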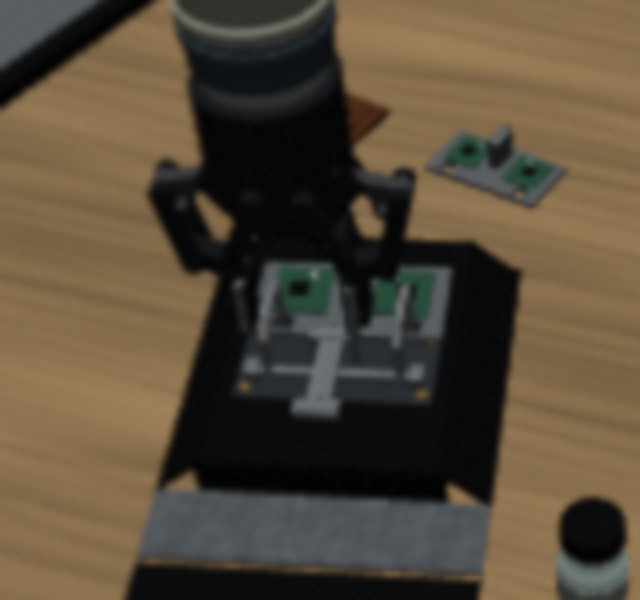

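The fingers hang above the lever, straddling it in y (crop ≈ (240–350, 300)). Next I descend and pinch.

```bash
python3 -m jog '[[[0.7,-0.5,30,0,0,0,0.6],[0.7,-0.5,60,0,0,0,0.6],[0.7,-0.5,76,0,0,0,0.6],[0.7,-0.5,83,0,0,0,0.6],[0.7,-0.5,83,0,0,0,0.45],[0.7,-0.5,83,0,0,0,0.3],[0.7,-0.5,83,0,0,0,0.2],[0.7,-0.5,83,0,0,0,0.15],[0.7,-0.5,83,0,0,0,0.15]]]' 25
python3 - <<'E'
from d import *
st(); 
E
```

```text
clock: 4.58
position: [611.3, -177.3, 67.8]
eef_rot: [[0.967, 0.256, 0.001], [0.256, -0.967, -0.001], [0.001, 0.001, -1.0]]
force: [1.8, -2.3, 1.1]
width: 0.293
t 4.58 pos [ 611.3 -177.3   67.8] file [75.2 -0.6] F [ 1.8 -2.3  1.1] w 0.293
```

```bash
python3 -m jog '[[[0,0,-4,0,0,0,0.1],[-0.3,0,-9,0,0,0,0.1],[-1.2,0,-15,0,0,0,0.1],[-2.7,0,-21,0,0,0,0.1],[-4.8,0,-27,0,0,0,0.1],[-7.3,0,-32,0,0,0,0.1]]]' 30
python3 - <<'E'
from d import *
st(); 
E
```

```text
clock: 5.32
position: [605.4, -178.9, 100.2]
eef_rot: [[0.967, 0.256, 0.004], [0.256, -0.967, -0.0], [0.004, 0.001, -1.0]]
force: [6.6, -0.3, -4.4]
width: 0.292
t 5.33 pos [ 605.4 -178.9  100.2] file [69.2 -0.6] F [ 6.6 -0.3 -4.4] w 0.292
```

```bash
python3 -m jog '[[[-3.2,0,-5,0,0,0,0.1],[-6.8,0,-10,0,0,0,0.1],[-10.7,0,-14.5,0,0,0,0.1],[-15,0,-19,0,0,0,0.1],[-19,0,-22,0,0,0,0.1],[-20,0,-23,0,0,0,0.1],[-20,0,-23,0,0,0,0.1]]]'
python3 - <<'E'
from d import *
st(); p=ctrl.capture("scene")
a=cv2.resize(p["img"][110:260,180:340],None,fx=4,fy=4,interpolation=cv2.INTER_CUBIC)[:600];save("c2.png",a)
E
```

```text
clock: 6.2
position: [585.4, -184.1, 123.1]
eef_rot: [[0.967, 0.256, 0.003], [0.256, -0.967, -0.001], [0.002, 0.001, -1.0]]
force: [0.3, -2.5, -3.9]
width: 0.293
t 6.20 pos [ 585.4 -184.1  123.1] file [48.5 -0.5] F [ 0.3 -2.5 -3.9] w 0.293
```

View pics/c2.png

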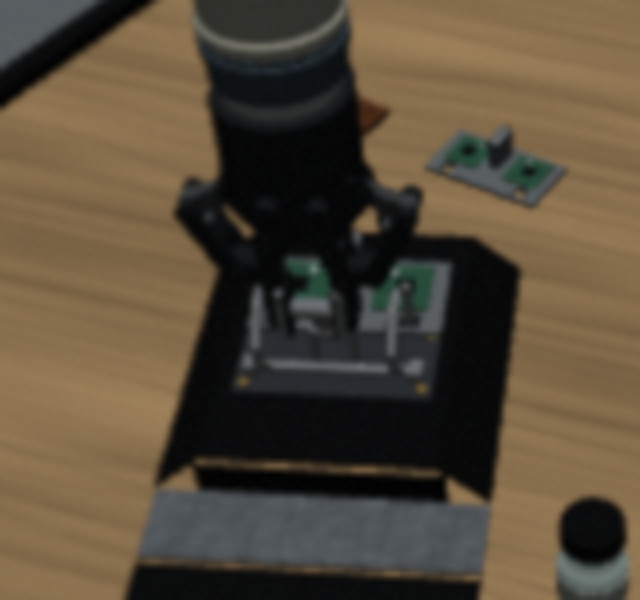

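The lever stands up in the fingers and the arches are upright, clear of the post tops. I'll give it a small final nudge against the stop, then release and rise.

```bash
python3 -m jog '[[[-1.5,0,-2,0,0,0,0.1],[-2.5,0,-3,0,0,0,0.1],[-2.5,0,-3,0,0,0,0.1]]]'
python3 -m jog '[[[0,0,3,0,0,0,0.1],[0,0,4,0,0,0,0.3],[0,0,4,0,0,0,0.45],[0,0,4,0,0,0,0.5],[0,0,4,0,0,0,0.5],[0,0,-26,0,0,0,0.5],[0,0,-56,0,0,0,0.5],[-50,0,-70,0,0,0,0.5],[-100,-40,-70,0,0,0,0.5],[-150,-100,-70,0,0,0,0.5],[-180,-150,-70,0,0,0,0.5]]]'
python3 - <<'E'
from d import *
import pickle
st(); p=ctrl.capture("scene");q=ctrl.capture("top")
pickle.dump(p,open("scene1.pkl","wb"));pickle.dump(q,open("top1.pkl","wb"))
a=cv2.resize(p["img"][110:260,180:340],None,fx=4,fy=4,interpolation=cv2.INTER_CUBIC)[:600];save("c3.png",a)
a=cv2.resize(q["img"][140:330,310:480],None,fx=3.1,fy=3.1,interpolation=cv2.INTER_CUBIC);save("t3.png",a)
for n,P in(("s",p),("t",q)):
    W=cloud(P)
    for t in("roller","lever","carrier_grip"):
        for r in ctrl.silhouettes(P,t)[:3]:
            X=W[r["region"]&np.isfinite(W[...,2])]; f=(X[:,:2]-o)@R
            print(n,t,round(r["conf"],2),np.round(r["centre"]),f.min(0).round(),f.max(0).round(),np.percentile(X[:,2],[5,50,98]).round(1))
E
```

```text
clock: 6.62
position: [584.0, -184.5, 126.2]
eef_rot: [[0.967, 0.257, 0.005], [0.257, -0.967, -0.0], [0.005, 0.001, -1.0]]
force: [7.5, -0.8, -6.9]
width: 0.293
clock: 8.0
position: [378.8, -93.4, 195.2]
eef_rot: [[0.967, 0.255, 0.005], [0.255, -0.967, -0.0], [0.005, 0.001, -1.0]]
force: [0.4, 1.2, 1.0]
width: 0.499
t 8.00 pos [378.8 -93.4 195.2] file [-127.8  140.2] F [0.4 1.2 1. ] w 0.499
s roller 0.5 [409. 241.] [-38. 235.] [187. 463.] [1.4 3.9 7. ]
s lever 0.5 [260. 193.] [-22. -24.] [55. 11.] [ 59.5 110.6 118.2]
s carrier_grip 0.96 [271. 181.] [-88. -63.] [47. 59.] [33.2 36.7 68.3]
s carrier_grip 0.77 [303. 152.] [-255.   25.] [-174.  119.] [ 0.4  5.6 26.1]
s carrier_grip 0.74 [255. 135.] [-325. -140.] [-218.  -17.] [ 3.4  7.2 37.6]
t roller 0.68 [367. 196.] [-108. -100.] [ 93. 101.] [ 7.1 28.8 92.2]
t roller 0.55 [375. 188.] [ 12. -11.] [52. 10.] [ 63.9  92.2 117.8]
t carrier_grip 0.73 [431. 296.] [-326. -140.] [-224.  -12.] [ 1.9  5.6 37. ]
```

View pics/c3.png

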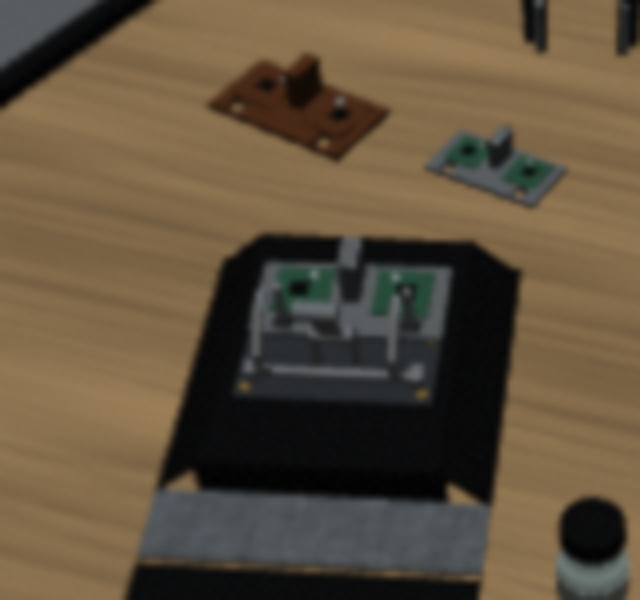

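View pics/t3.png

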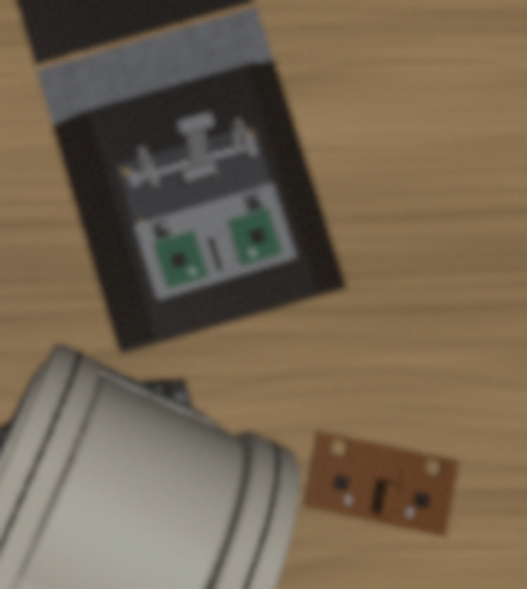

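The lever stands up (top ≈117 mm, x ≤ 52) and the arches have swung to +x, clear of the posts. The carrier at top (381,217) hasn't moved and is free. Next, the carrier grip.

```bash
python3 - <<'E'
from d import *
go([*F2W(-52,0.4),130]);go([*F2W(-52,0.4),70])
E
```

```text
w [ 488.  -209.1  130. ] delta tool [ 73.4 137.6  65.7] rot [ 0.08 -0.27 -0.06]
w [ 488.  -209.1   70. ] delta tool [ 73.1 137.5 125.7] rot [ 0.08 -0.27 -0.06]
```

```bash
python3 -m jog '[[[20,40,0,0,-0.2,0,0.5],[50,90,10,0,-0.3,0,0.5],[73.3,137.5,30,0,-0.3,0,0.5],[73.3,137.5,65,0,-0.3,0,0.5],[73.1,137.5,95,0,-0.3,0,0.5],[73.1,137.5,115,0,-0.3,0,0.5],[73.1,137.5,125,0,-0.3,0,0.5],[73.1,137.5,125.5,0,-0.3,0,0.5]]]'
python3 - <<'E'
from d import *
st(); p=ctrl.capture("scene")
a=cv2.resize(p["img"][110:260,180:340],None,fx=4,fy=4,interpolation=cv2.INTER_CUBIC)[:600];save("c4.png",a)
E
```

```text
clock: 9.4
position: [488.1, -209.3, 69.6]
eef_rot: [[0.967, 0.256, -0.001], [0.256, -0.967, -0.001], [-0.001, 0.0, -1.0]]
force: [0.0, -0.1, -0.0]
width: 0.5
t 9.40 pos [ 488.1 -209.3   69.6] file [-52.    0.2] F [ 0.  -0.1 -0. ] w 0.500
```

View pics/c4.png

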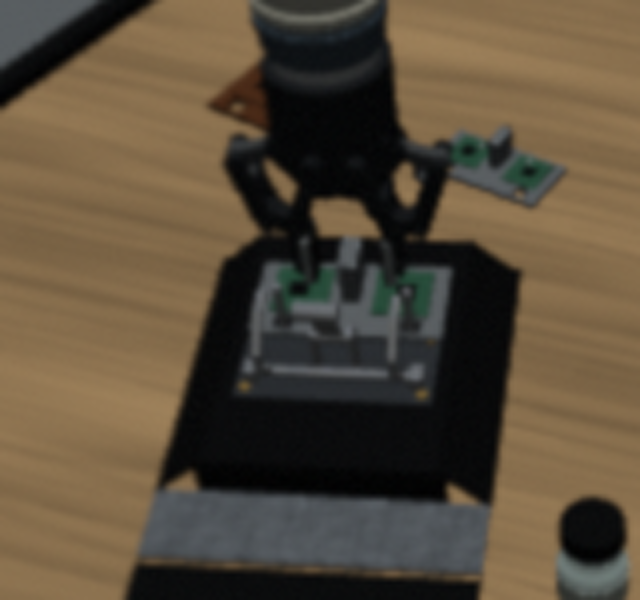

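The fingers straddle the grip (crop (305,260) and (390,255)). Now I close and lift slowly.

```bash
python3 -m jog '[[[0,0,0,0,0,0,0.3],[0,0,0,0,0,0,0.15],[0,0,0,0,0,0,0.05],[0,0,0,0,0,0,0.05],[0,0,0,0,0,0,0.05],[0,0,-4,0,0,0,0.05],[0,0,-8,0,0,0,0.05]]]' 35
python3 -m jog '[[[0,0,-8,0,0,0,0.05],[0,0,-18,0,0,0,0.05],[0,0,-30,0,0,0,0.05],[0,0,-44,0,0,0,0.05],[0,0,-60,0,0,0,0.05],[0,0,-75,0,0,0,0.05],[0,0,-80,0,0,0,0.05]]]'
python3 - <<'E'
from d import *
st(); p=ctrl.capture("scene")
a=cv2.resize(p["img"][60:260,180:340],None,fx=3,fy=3,interpolation=cv2.INTER_CUBIC)[:600];save("c5.png",a)
t=ctrl.capture("top")
W=cloud(t)
for r in ctrl.silhouettes(t,"mat")[:1]:
    m=r["region"]&(W[...,2]<10); X=W[m]; print(cv2.minAreaRect(X[:,:2].astype(np.float32)))
E
```

```text
clock: 10.32
position: [488.2, -209.3, 78.4]
eef_rot: [[0.967, 0.256, -0.001], [0.256, -0.967, -0.001], [-0.001, 0.001, -1.0]]
force: [-0.4, 0.5, -1.5]
width: 0.129
clock: 11.2
position: [488.6, -209.4, 159.7]
eef_rot: [[0.967, 0.256, 0.001], [0.256, -0.967, -0.002], [0.0, 0.002, -1.0]]
force: [-0.2, -0.1, -1.7]
width: 0.127
t 11.20 pos [ 488.6 -209.4  159.7] file [-51.5  -0.1] F [-0.2 -0.1 -1.7] w 0.127
((519.009521484375, 164.2075958251953), (192.49359130859375, 180.78695678710938), 86.55054473876953)
```

View pics/c5.png

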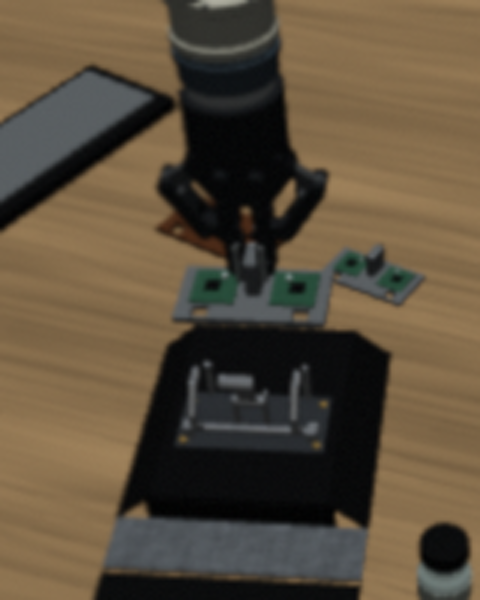

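The carrier hangs level, clear of the posts; the arches and lever stay open. Now the transfer to the mat.

```bash
python3 - <<'E'
from d import *
go([508.5,164.6,140],-3.5);go([508.5,164.6,55],-3.5)
E
```

```text
w [508.5 164.6 140. ] delta tool [ 115.3 -356.2   17.9] rot [ 0.06  0.04 18.33]
w [508.5 164.6  55. ] delta tool [ 115.4 -356.2  102.9] rot [ 0.06  0.04 18.33]
```

```bash
python3 -m jog '[[[8,-25,0,0,0,1,0.05],[20,-62,0,0,0,3,0.05],[34,-105,0,0,0,6,0.05],[48,-149,0,0,0,9,0.05],[62,-193,0,0,0,12,0.05],[77,-237,3,0,0,14,0.05],[90,-278,7,0,0,16,0.05],[102,-315,12,0,0,18,0.05],[110,-341,18,0,0,18.3,0.05],[115.3,-356.2,18,0,0,18.3,0.05],[115.3,-356.2,50,0,0,18.3,0.05],[115.4,-356.2,80,0,0,18.3,0.05]]]'
python3 - <<'E'
from d import *
st(); p=ctrl.capture("scene")
a=cv2.resize(p["img"][120:320,300:500],None,fx=3,fy=3,interpolation=cv2.INTER_CUBIC)[:600];save("c6.png",a); st()
go([508.5,164.6,46],-3.5)
E
```

```text
clock: 12.85
position: [510.1, 102.7, 80.7]
eef_rot: [[1.0, 0.016, -0.002], [0.017, -0.999, 0.041], [-0.001, -0.041, -0.999]]
force: [0.2, -0.2, -1.5]
width: 0.134
t 12.85 pos [510.1 102.7  80.7] file [ 49.5 296. ] F [ 0.2 -0.2 -1.5] w 0.134
t 12.90 pos [508.1 102.6  77. ] file [ 47.5 296.4] F [-2.8 -0.5 -3.7] w 0.132
w [508.5 164.6  46. ] delta tool [  1.6 -60.7  33.5] rot [-2.33  0.47  4.43]
```

View pics/c6.png

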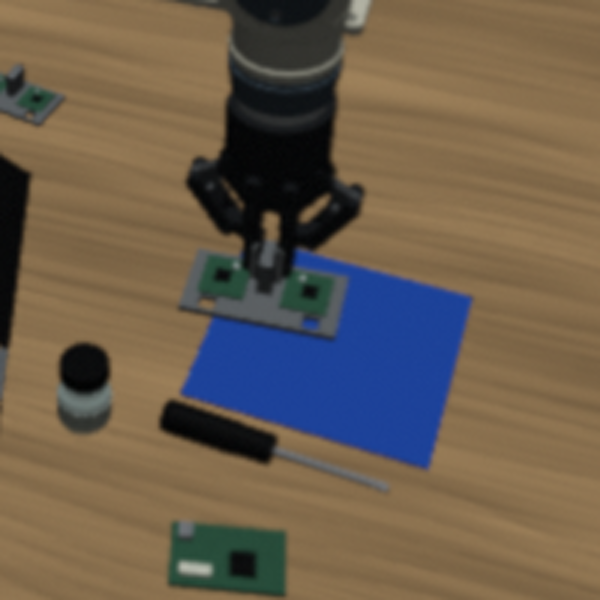

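The arm lagged because of joint speed limits: it stands 60 mm short, the carrier still clear (~37 mm). I complete the traverse now.

```bash
python3 -m jog '[[[0,-15,0,-0.6,0.1,1.1,0.05],[0.5,-32,0,-1.2,0.2,2.2,0.05],[1,-48,0,-2,0.4,3.5,0.05],[1.6,-60.7,0,-2.3,0.5,4.4,0.05],[1.6,-60.7,0,-2.3,0.5,4.4,0.05],[1.6,-60.7,0,-2.3,0.5,4.4,0.05]]]'
python3 - <<'E'
from d import *
st(); p=ctrl.capture("scene"); print(ctrl.read_state()["eef_rot"])
a=cv2.resize(p["img"][120:320,300:500],None,fx=3,fy=3,interpolation=cv2.INTER_CUBIC)[:600];save("c7.png",a)
go([508.5,164.6,46],-3.5)
E
```

```text
clock: 13.65
position: [509.9, 105.7, 79.6]
eef_rot: [[1.0, 0.021, -0.002], [0.021, -0.999, 0.044], [-0.001, -0.044, -0.999]]
force: [-0.7, -0.2, -0.0]
width: 0.13
t 13.65 pos [509.9 105.7  79.6] file [ 50.1 299. ] F [-0.7 -0.2 -0. ] w 0.130
[[ 0.99978246  0.02076258 -0.00198757]
 [ 0.02083036 -0.99879746  0.04438163]
 [-0.0010637  -0.04441338 -0.99901267]]
w [508.5 164.6  46. ] delta tool [ -0.1 -57.3  36.1] rot [-2.54  0.17  4.69]
```

View pics/c7.png

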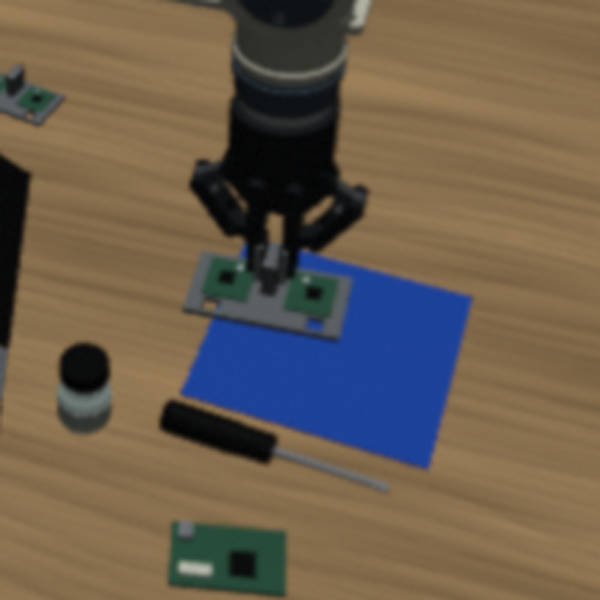

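```bash
python3 - <<'E'
from bench import ctrl
s=ctrl.read_state();print(s["q"].round(3),s["tau"].round(2),s["moment"].round(2))
E
```

```text
[ 0.02   0.324 -0.366  0.882  0.044  3.141] [ 1.000e-02 -5.526e+01  2.881e+01  1.000e-02  1.700e-01 -0.000e+00] [-0.05 -0.01 -0.03]
```

Joint 6 has run into its end (3.14). The wrist can't take that yaw on the mat; yaw = q1−q6+π, so a carrier yaw of ~24° is comfortable and still fits the mat. I turn back first.

```bash
python3 - <<'E'
from d import *
go([509.9,105.7,90],24);go([509.4,160,90],24)
E
```

```text
w [509.9 105.7  90. ] delta tool [  0.   -0.4 -10.4] rot [ -2.52  -0.45 -22.8 ]
w [509.4 160.   90. ] delta tool [  0.7 -54.7  -8. ] rot [ -2.52  -0.45 -22.8 ]
```

```bash
python3 -m jog '[[[0,0,-4,-1,-0.2,-8,0.05],[0,0,-10,-2,-0.4,-16,0.05],[0,-0.4,-10.4,-2.5,-0.5,-22.8,0.05],[0.2,-20,-10,-2.5,-0.5,-22.8,0.05],[0.5,-40,-9,-2.5,-0.5,-22.8,0.05],[0.7,-54.7,-8,-2.5,-0.5,-22.8,0.05],[0.7,-54.7,-8,-2.5,-0.5,-22.8,0.05],[0.7,-54.7,-8,-2.5,-0.5,-22.8,0.05]]]'
python3 - <<'E'
from d import *
st(); p=ctrl.capture("scene"); print(ctrl.read_state()["q"])
a=cv2.resize(p["img"][120:320,300:500],None,fx=3,fy=3,interpolation=cv2.INTER_CUBIC)[:600];save("c8.png",a)
go([509.4,160,46],24)
E
```

```text
clock: 14.7
position: [509.4, 159.7, 89.9]
eef_rot: [[0.913, 0.407, -0.001], [0.407, -0.913, -0.0], [-0.001, -0.0, -1.0]]
force: [-0.0, -0.8, -1.4]
width: 0.13
t 14.70 pos [509.4 159.7  89.9] file [ 63.5 351.3] F [-0.  -0.8 -1.4] w 0.130
[ 1.46202590e-01  3.36331520e-01 -3.14779190e-01  9.20890765e-01
  1.59250304e-04  2.86926725e+00]
w [509.4 160.   46. ] delta tool [ 0.2 -0.4 43.9] rot [-0.03  0.06 -0.02]
```

View pics/c8.png

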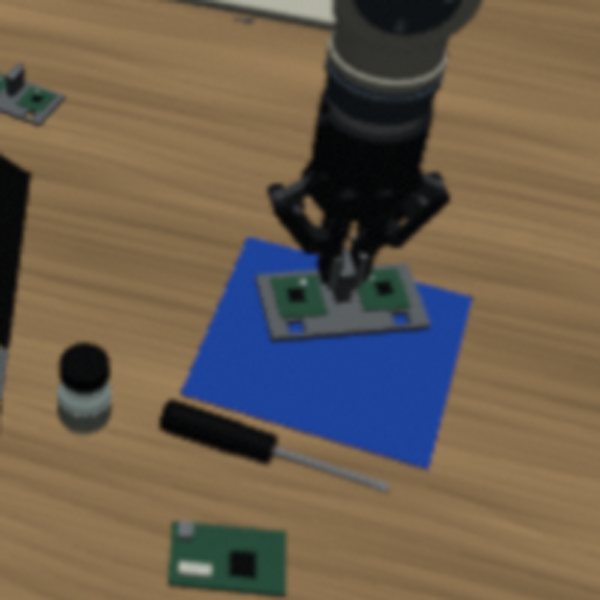

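The carrier is level over the mat's interior. I lower it.

```bash
python3 -m jog '[[[0,0,15,0,0,0,0.05],[0,0,30,0,0,0,0.05],[0,0,40,0,0,0,0.05],[0,0,44.5,0,0,0,0.05],[0,0,46,0,0,0,0.05],[0,0,46,0,0,0,0.05]]]'
python3 -c "
from d import *
st()"
```

```text
clock: 15.5
position: [509.1, 159.5, 44.5]
eef_rot: [[0.914, 0.406, -0.001], [0.406, -0.914, -0.0], [-0.001, -0.0, -1.0]]
force: [-3.9, -0.8, 7.3]
width: 0.13
t 15.50 pos [509.1 159.5  44.5] file [ 63.1 351.1] F [-3.9 -0.8  7.3] w 0.130
```

It has contact (7 N up). I release and rise straight up.

```bash
python3 -m jog '[[[0,0,-0.5,0,0,0,0.15],[0,0,-0.5,0,0,0,0.25],[0,0,-0.5,0,0,0,0.35],[0,0,-0.5,0,0,0,0.4],[0,0,-10,0,0,0,0.4],[0,0,-35,0,0,0,0.4],[0,0,-70,0,0,0,0.4],[0,0,-115,0,0,0,0.4],[0,0,-130,0,0,0,0.4]]]'
python3 - <<'E'
from d import *
st(); p=ctrl.capture("scene")
a=cv2.resize(p["img"][120:320,300:500],None,fx=3,fy=3,interpolation=cv2.INTER_CUBIC)[:600];save("c9.png",a)
W=cloud(p)
for r in ctrl.silhouettes(p,"carrier_grip")[:3]:
    X=W[r["region"]&np.isfinite(W[...,2])]; print(r["conf"],r["centre"],np.percentile(X[:,2],[5,25,50,75,98]).round(1),X.mean(0))
go([*F2W(50,0),200],14.9);go([*F2W(50,0),150],14.9)
E
```

```text
clock: 16.62
position: [510.2, 159.7, 177.7]
eef_rot: [[0.914, 0.407, 0.003], [0.407, -0.914, 0.0], [0.003, 0.001, -1.0]]
force: [0.3, -0.1, 0.0]
width: 0.399
t 16.62 pos [510.2 159.7 177.7] file [ 64.2 351.1] F [ 0.3 -0.1  0. ] w 0.399
0.84 [301.3, 151.1] [ 2.1  4.2  5.7  7.3 28.1] [ 314.11031527 -179.72067048    7.16418369]
0.81 [410.9, 231.5] [ 5.8  8.4  9.8 11.4 41.1] [520.54319907 162.72580831  11.62562283]
0.7 [254.5, 138.4] [ 2.3  5.2  7.   9.  38.3] [ 297.22704016 -340.59408718    9.36008972]
w [ 586.7 -183.2  200. ] delta tool [-69.1 344.5 -23.7] rot [ 0.03 -0.11  9.09]
w [ 586.7 -183.2  150. ] delta tool [-69.2 344.5  26.3] rot [ 0.03 -0.11  9.09]
```

View pics/c9.png

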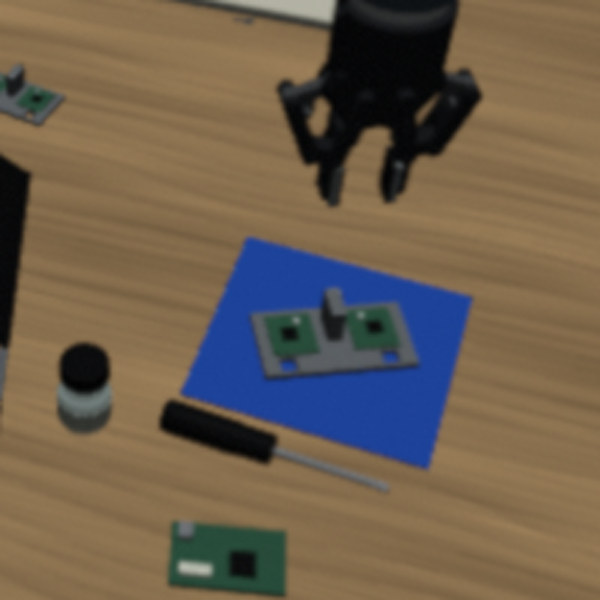

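The carrier lies flat within the mat (crop (335,340)); the jar, screwdriver and scrap board are untouched. Next I close the gripper and go above the lever.

```bash
python3 -m jog '[[[-6,30,-10,0,0,1,0],[-14,70,-24,0,0,2,0],[-22,112,-24,0,0,3,0],[-31,155,-24,0,0,4,0],[-40,198,-24,0,0,5,0],[-48,240,-24,0,0,6,0],[-56,282,-24,0,0,7.5,0],[-64,320,-24,0,0,8.5,0],[-69,344.5,-24,0,0,9.1,0],[-69,344.5,-24,0,0,9.1,0],[-69,344.5,-24,0,0,9.1,0],[-69,344.5,-24,0,0,9.1,0]]]' 20
python3 - <<'E'
from d import *
st(); p=ctrl.capture("scene")
a=cv2.resize(p["img"][60:260,180:340],None,fx=3,fy=3,interpolation=cv2.INTER_CUBIC)[:600];save("c10.png",a)
W=cloud(p)
for r in ctrl.silhouettes(p,"lever")[:2]:
    X=W[r["region"]&np.isfinite(W[...,2])]; f=(X[:,:2]-o)@R; print(r["conf"],r["centre"],f.min(0),f.max(0),np.percentile(X[:,2],[5,50,98]))
go([*F2W(50,0),150])
E
```

```text
clock: 18.23
position: [586.7, -182.0, 200.4]
eef_rot: [[0.966, 0.258, 0.002], [0.258, -0.966, 0.0], [0.002, 0.0, -1.0]]
force: [-0.4, 0.4, -0.7]
width: 0.0
t 18.23 pos [ 586.7 -182.   200.4] file [50.3  1.2] F [-0.4  0.4 -0.7] w 0.000
0.65 [260.2, 190.3] [-50.01703222 -34.05782313] [54.41670624 11.13099915] [ 31.07695853  86.79523671 118.69138554]
w [ 586.7 -183.2  150. ] delta tool [-0.5  0.9 50.6] rot [ 0.03 -0.13  0.06]
```

View pics/c10.png

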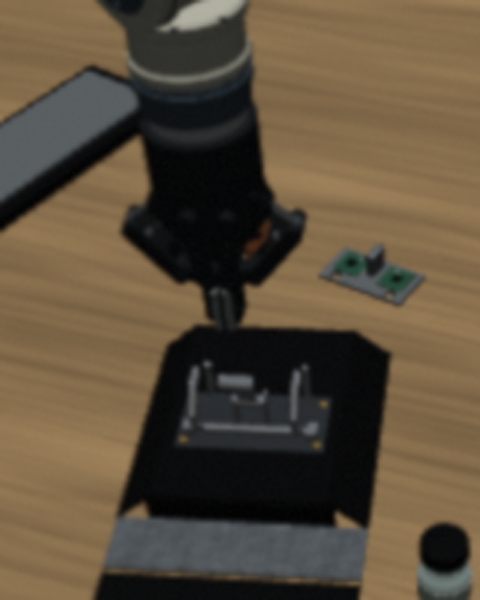

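```bash
python3 -m jog '[[[-0.5,0.9,25,0,-0.1,0,0],[-0.5,0.9,45,0,-0.1,0,0],[-0.5,0.9,56,0,-0.1,0,0],[-0.5,0.9,56,0,-0.1,0,0]]]'
python3 -m jog '[[[0,0,3,0,0,0,0],[0.5,0,6,0,0,0,0],[1.2,0,9,0,0,0,0],[2,0,12,0,0,0,0],[2,0,12,0,0,0,0]]]'
python3 -c "
from d import *
st()"
```

```text
clock: 18.82
position: [586.5, -182.8, 144.2]
eef_rot: [[0.966, 0.259, -0.0], [0.259, -0.966, 0.0], [-0.0, -0.0, -1.0]]
force: [0.5, 0.2, 0.6]
width: -0.001
clock: 19.45
position: [588.9, -182.4, 133.0]
eef_rot: [[0.966, 0.259, 0.001], [0.259, -0.966, -0.001], [0.001, 0.001, -1.0]]
force: [-1.4, 0.8, 8.2]
width: 0.002
t 19.45 pos [ 588.9 -182.4  133. ] file [52.4  0.2] F [-1.4  0.8  8.2] w 0.002
```

```bash
python3 -m jog '[[[0,0,2,0,0,0,0],[0,0,4,0,0,0,0],[0,0,4,0,0,0,0]]]'
python3 -m jog '[[[0.5,0,2,0,0,0,0],[1,0,4,0,0,0,0],[1,0,4,0,0,0,0]]]'
python3 -m jog '[[[0.5,0,2,0,0,0,0],[1,0,4,0,0,0,0],[1,0,4,0,0,0,0]]]'
python3 -c "
from d import *
st()"
```

```text
clock: 19.82
position: [589.6, -182.4, 130.2]
eef_rot: [[0.966, 0.259, 0.004], [0.259, -0.966, -0.001], [0.003, 0.002, -1.0]]
force: [-0.6, 2.2, 10.6]
width: 0.0
clock: 20.2
position: [591.4, -182.0, 127.5]
eef_rot: [[0.966, 0.259, 0.006], [0.259, -0.966, -0.001], [0.006, 0.003, -1.0]]
force: [0.1, 3.1, 11.4]
width: -0.001
clock: 20.58
position: [593.2, -181.5, 125.0]
eef_rot: [[0.966, 0.259, 0.009], [0.259, -0.966, -0.001], [0.009, 0.004, -1.0]]
force: [-0.4, 2.5, 10.8]
width: -0.007
t 20.57 pos [ 593.2 -181.5  125. ] file [56.8  0. ] F [-0.4  2.5 10.8] w -0.007
```

```bash
python3 -m jog '[[[1.5,0,3,0,0.3,0,0],[3,0,6,0,0.5,0,0],[4,0,8,0,0.5,0,0]]]'
python3 -m jog '[[[1.5,0,3,0,0,0,0],[2.5,0,6,0,0,0,0],[3,0,8,0,0,0,0]]]'
python3 -c "
from d import *
st()"
```

```text
clock: 20.95
position: [598.2, -180.2, 118.8]
eef_rot: [[0.965, 0.26, 0.021], [0.26, -0.966, 0.001], [0.021, 0.005, -1.0]]
force: [-0.5, 3.3, 13.9]
width: -0.001
clock: 21.32
position: [602.5, -179.1, 112.8]
eef_rot: [[0.965, 0.26, 0.025], [0.26, -0.965, 0.0], [0.025, 0.006, -1.0]]
force: [-0.0, 4.6, 15.2]
width: -0.001
t 21.32 pos [ 602.5 -179.1  112.8] file [66.3 -0.1] F [-0.   4.6 15.2] w -0.001
```

Force is near the limit I set (15 N), so I pause to look before pressing further.

```bash
python3 - <<'E'
from d import *
import pickle
p=ctrl.capture("scene"); st(); q=ctrl.capture("top"); st(); pickle.dump((p,q),open("press.pkl","wb"))
a=cv2.resize(p["img"][110:260,180:340],None,fx=4,fy=4,interpolation=cv2.INTER_CUBIC)[:600];save("c11.png",a)
s=ctrl.read_state(); print(s["moment"],s["q"].round(3))
E
```

```text
t 21.38 pos [ 602.4 -179.1  112.6] file [66.3 -0. ] F [-1.3  3.6 14. ] w -0.000
t 21.43 pos [ 602.4 -179.1  112.6] file [66.2 -0. ] F [-0.9  3.9 14.9] w -0.002
[0.82980731 0.07217595 0.06184074] [-0.427  0.447 -0.068  1.033  0.011  2.451]
```

View pics/c11.png

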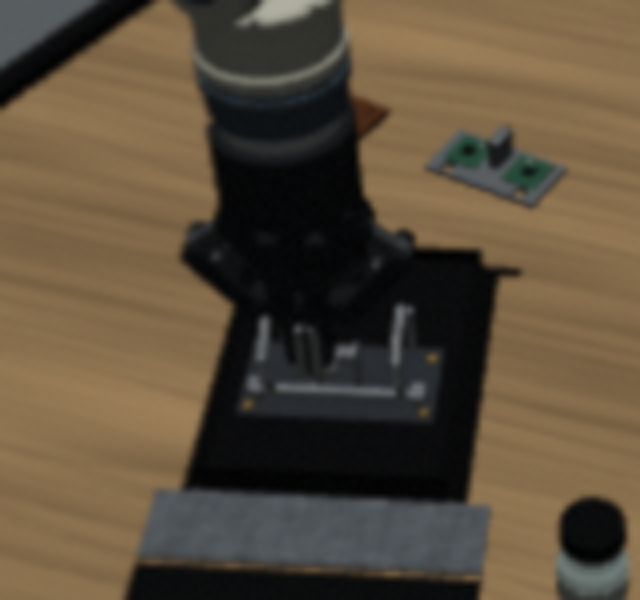

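```bash
python3 - <<'E'
from d import *
import pickle
p,q=pickle.load(open("press.pkl","rb"))
p0=pickle.load(open("scene0.pkl","rb"))
a=cv2.resize(p["img"][175:220,225:300],None,fx=10,fy=10,interpolation=cv2.INTER_CUBIC);a=cv2.convertScaleAbs(a,alpha=1.6)
for x in range(0,75,10): cv2.putText(a,str(225+x),(x*10,10),0,.35,(255,255,0))
for x in range(0,45,10): cv2.putText(a,str(175+x),(0,x*10+10),0,.35,(255,255,0))
save("c12.png",a)
for P in(p0,p):
    W=cloud(P); f=(W[...,:2]-o)@R
    for b in((-95,-75,-60,60),(65,85,-60,-40),(65,85,40,60)):
        m=(f[...,0]>b[0])&(f[...,0]<b[1])&(f[...,1]>b[2])&(f[...,1]<b[3]); print(b,m.sum(),np.nanpercentile(W[...,2][m],[25,50,75]).round(1))
W=cloud(p); f=(W[...,:2]-o)@R
for r in range(190,206):
    print(r,[(tuple(f[r,c].round(0).astype(int)),int(W[r,c,2])) for c in range(250,274,3) if np.isfinite(W[r,c,2])])
E
```

```text
(-95, -75, -60, 60) 164 [30.  30.8 31.8]
(65, 85, -60, -40) 52 [29.8 30.6 31.3]
(65, 85, 40, 60) 54 [29.7 30.8 31.8]
(-95, -75, -60, 60) 92 [14.  14.9 16. ]
(65, 85, -60, -40) 812 [366.3 427.7 487. ]
(65, 85, 40, 60) 1031 [394.2 475.5 513.4]
190 [((np.int64(82), np.int64(-12)), 137), ((np.int64(77), np.int64(-6)), 132), ((np.int64(68), np.int64(-2)), 124), ((np.int64(80), np.int64(8)), 136), ((np.int64(74), np.int64(13)), 130), ((np.int64(-45), np.int64(-11)), 13), ((np.int64(80), np.int64(27)), 137), ((np.int64(-44), np.int64(5)), 14)]
191 [((np.int64(79), np.int64(-13)), 130), ((np.int64(78), np.int64(-7)), 130), ((np.int64(75), np.int64(-1)), 127), ((np.int64(81), np.int64(8)), 134), ((np.int64(74), np.int64(12)), 127), ((np.int64(-37), np.int64(-9)), 17), ((np.int64(-41), np.int64(-2)), 13), ((np.int64(-39), np.int64(6)), 16)]
192 [((np.int64(74), np.int64(-15)), 123), ((np.int64(79), np.int64(-7)), 128), ((np.int64(75), np.int64(-1)), 125), ((np.int64(79), np.int64(7)), 129), ((np.int64(73), np.int64(12)), 123), ((np.int64(-35), np.int64(-9)), 15), ((np.int64(-38), np.int64(-2))
[... 3188 characters left out ...]
), 83), ((np.int64(5), np.int64(-3)), 16), ((np.int64(21), np.int64(9)), 35), ((np.int64(2), np.int64(12)), 15)]
204 [((np.int64(13), np.int64(-38)), 20), ((np.int64(10), np.int64(-32)), 17), ((np.int64(11), np.int64(-24)), 19), ((np.int64(23), np.int64(-13)), 31), ((np.int64(8), np.int64(-10)), 17), ((np.int64(6), np.int64(-3)), 14), ((np.int64(7), np.int64(5)), 16), ((np.int64(7), np.int64(13)), 16)]
205 [((np.int64(13), np.int64(-39)), 16), ((np.int64(12), np.int64(-32)), 15), ((np.int64(11), np.int64(-24)), 15), ((np.int64(20), np.int64(-14)), 25), ((np.int64(11), np.int64(-9)), 16), ((np.int64(11), np.int64(-2)), 16), ((np.int64(9), np.int64(5)), 15), ((np.int64(11), np.int64(13)), 17)]
```

View pics/c12.png

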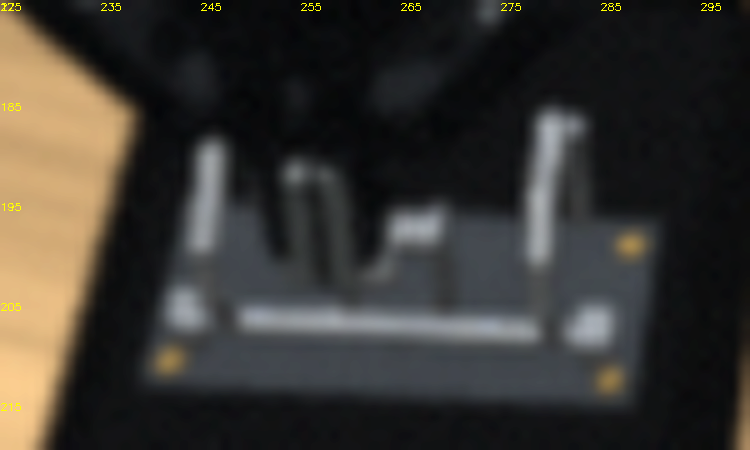

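The back board is already ~16 mm down at lever ≈0.7 rad, too close to the tearing limit, so I won't push straight down further. Instead I ease off and pinch the roller, then drive it along its arc. The sideways part then does work too, so the vertical load on the board is much lower.

```bash
python3 -m jog '[[[-1.5,0,-4,0,-0.5,0,0],[-3.5,0,-8,0,-1,0,0],[-6.5,0,-12,0,-1.4,0,0],[-9,0,-16,0,-1.4,0,0],[-11,0,-20,0,-1.4,0,0],[-13,0,-24,0,-1.4,0,0],[-14,0,-29,0,-1.4,0,0],[-15,0,-35,0,-1.4,0,0],[-15,0,-50,0,-1.4,0,0],[-18,0,-70,0,-1.4,0,0.5],[-19,0,-80,0,-1.4,0,0.6],[-19,0,-80,0,-1.4,0,0.6]]]'
python3 - <<'E'
from d import *
st(); p=ctrl.capture("scene")
a=cv2.resize(p["img"][110:260,180:340],None,fx=4,fy=4,interpolation=cv2.INTER_CUBIC)[:600];save("c13.png",a)
go([*F2W(47.4,0.3),118])
E
```

```text
clock: 22.92
position: [582.4, -184.2, 193.1]
eef_rot: [[0.966, 0.26, 0.003], [0.26, -0.965, -0.007], [0.001, 0.007, -1.0]]
force: [0.1, -0.4, -0.4]
width: 0.598
t 22.93 pos [ 582.4 -184.2  193.1] file [45.5  0.2] F [ 0.1 -0.4 -0.4] w 0.598
w [ 584.1 -183.6  118. ] delta tool [ 2.1 -0.4 74.3] rot [ 0.36 -0.    0.19]
```

View pics/c13.png

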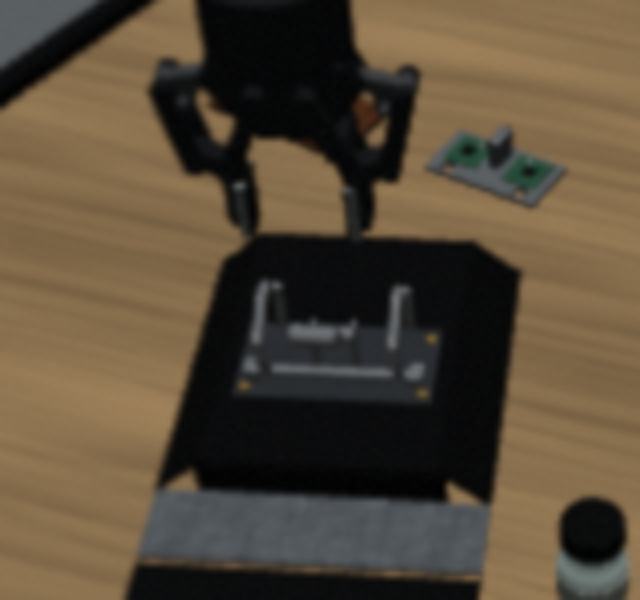

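```bash
python3 - <<'E'
from d import *
import pickle
def roller(p,tag):
    W=cloud(p); f=(W[...,:2]-o)@R
    m=(f[...,0]>25)&(f[...,0]<85)&(abs(f[...,1])<16)&(W[...,2]>90)&(W[...,2]<125)
    g=f[m]; z=W[...,2][m]; print(tag,m.sum(),g.mean(0).round(1),g.min(0).round(1),g.max(0).round(1),np.percentile(z,[5,50,95]).round(1))
    lo=(f[...,0]>-95)&(f[...,0]<-75)&(abs(f[...,1])<60); print(" board",np.nanmedian(W[...,2][lo]))
roller(pickle.load(open("scene1.pkl","rb")),"s1");
p=ctrl.capture("scene"); roller(p,"s now")
roller(pickle.load(open("top1.pkl","rb")),"t1");
q=ctrl.capture("top"); roller(q,"t now")
E
```

```text
s1 64 [50.2 -1.2] [ 43.3 -13.6] [55.2 11.4] [108.  114.6 118.2]
 board 30.7041594551697
s now 62 [61.3 -2. ] [ 53.7 -14.6] [65.7 10.8] [101.  106.5 110.7]
 board 31.544309936448144
t1 83 [44.5 -0.1] [ 32.7 -13. ] [53.9 12.7] [ 92.  113.2 117.3]
 board 29.307479148253265<stdin>:6: RuntimeWarning: Mean of empty slice.
  ret = um.true_divide(
Traceback (most recent call last):
ValueError: zero-size array to reduction operation minimum which has no identity
```

The lever stayed at ≈0.77 rad (roller at x ≈ 58, z ≈ 102), held by its own friction. I pinch it there.

```bash
python3 - <<'E'
from d import *
go([*F2W(58,0),109.5])
E
```

```text
w [ 594.4 -181.2  109.5] delta tool [13.   0.2 82. ] rot [0.31 0.06 0.2 ]
```

```bash
python3 -m jog '[[[13,0.2,15,0.3,0,0.2,0.45],[13,0.2,40,0.3,0,0.2,0.45],[13,0.2,62,0.3,0,0.2,0.45],[13,0.2,76,0.3,0,0.2,0.45],[13,0.2,82,0.3,0,0.2,0.45],[13,0.2,82,0.3,0,0.2,0.45]]]'
python3 -m jog '[[[0,0,0,0,0,0,0.35],[0,0,0,0,0,0,0.25],[0,0,0,0,0,0,0.1],[0,0,0,0,0,0,0.1],[0,0,0,0,0,0,0.1]]]' 50
python3 - <<'E'
from d import *
st(); p=ctrl.capture("scene")
a=cv2.resize(p["img"][110:260,180:340],None,fx=4,fy=4,interpolation=cv2.INTER_CUBIC)[:600];save("c14.png",a)
E
```

```text
clock: 23.82
position: [594.6, -181.2, 109.2]
eef_rot: [[0.966, 0.257, -0.001], [0.257, -0.966, -0.0], [-0.001, -0.0, -1.0]]
force: [0.2, -1.3, 1.3]
width: 0.45
clock: 24.45
position: [594.9, -181.5, 109.5]
eef_rot: [[0.966, 0.257, -0.001], [0.257, -0.966, -0.001], [-0.001, 0.001, -1.0]]
force: [1.2, -3.0, 1.1]
width: 0.287
t 24.45 pos [ 594.9 -181.5  109.5] file [58.3 -0.4] F [ 1.2 -3.   1.1] w 0.287
```

View pics/c14.png

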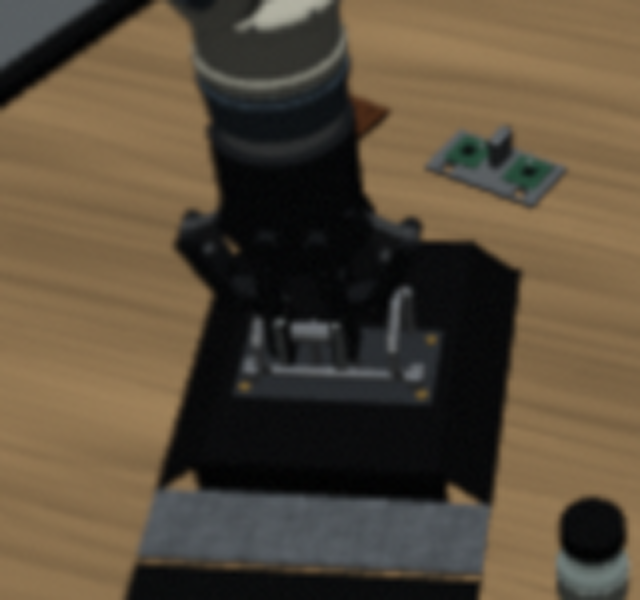

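The roller sits between the pads (crop (312,330)). I drive it along the arc in stages, watching force.

```bash
python3 -m jog '[[[1.5,0,2.5,0,0,0,0.1],[3.3,0,5.5,0,0,0,0.1],[5,0,8.5,0,0,0,0.1],[6.4,0,11,0,0,0,0.1],[6.4,0,11,0,0,0,0.1]]]'
python3 - <<'E'
from d import *
st(); p=ctrl.capture("scene"); W=cloud(p); f=(W[...,:2]-o)@R
lo=(f[...,0]>-95)&(f[...,0]<-75)&(abs(f[...,1])<60); print(" board",np.nanmedian(W[...,2][lo]))
E
```

```text
clock: 25.12
position: [599.8, -180.3, 98.4]
eef_rot: [[0.967, 0.256, -0.003], [0.256, -0.967, -0.002], [-0.004, 0.001, -1.0]]
force: [-6.0, -4.3, 5.7]
width: 0.291
t 25.12 pos [ 599.8 -180.3   98.4] file [63.4 -0.5] F [-6.  -4.3  5.7] w 0.291
 board 24.60674531332222
```

```bash
python3 -m jog '[[[1.8,0,3,0,0,0,0.1],[3.6,0,6.5,0,0,0,0.1],[5.2,0,10,0,0,0,0.1],[6.5,0,14,0,0,0,0.1],[6.7,0,15,0,0,0,0.1]]]'
python3 - <<'E'
from d import *
st(); p=ctrl.capture("scene"); W=cloud(p); f=(W[...,:2]-o)@R
lo=(f[...,0]>-95)&(f[...,0]<-75)&(abs(f[...,1])<60); print(" board",np.nanmedian(W[...,2][lo]))
E
```

```text
clock: 25.8
position: [606.0, -178.8, 84.1]
eef_rot: [[0.967, 0.256, -0.003], [0.256, -0.967, -0.002], [-0.004, 0.001, -1.0]]
force: [-2.8, -1.9, 9.6]
width: 0.285
t 25.80 pos [ 606.  -178.8   84.1] file [69.8 -0.6] F [-2.8 -1.9  9.6] w 0.285
 board 20.45590237408362
```

```bash
python3 -m jog '[[[1.8,0,3,0,0,0,0.1],[3,0,6,0,0,0,0.1],[4,0,9,0,0,0,0.1],[4.5,0,12,0,0,0,0.1],[4.5,0,12,0,0,0,0.1]]]'
python3 - <<'E'
from d import *
st(); p=ctrl.capture("scene"); W=cloud(p); f=(W[...,:2]-o)@R
lo=(f[...,0]>-95)&(f[...,0]<-75)&(abs(f[...,1])<60); print(" board",np.nanmedian(W[...,2][lo]))
E
```

```text
clock: 26.48
position: [610.7, -177.6, 72.9]
eef_rot: [[0.967, 0.256, -0.002], [0.256, -0.967, -0.002], [-0.002, 0.002, -1.0]]
force: [0.5, -0.6, 9.6]
width: 0.291
t 26.48 pos [ 610.7 -177.6   72.9] file [74.6 -0.7] F [ 0.5 -0.6  9.6] w 0.291
 board 21.587540490757476
```

```bash
python3 -m jog '[[[0.3,0,3,0,0,0,0.1],[0.5,0,6,0,0,0,0.1],[0.6,0,9,0,0,0,0.1],[0.6,0,11,0,0,0,0.1],[0.6,0,11,0,0,0,0.1]]]'
python3 - <<'E'
from d import *
st(); p=ctrl.capture("scene"); W=cloud(p); f=(W[...,:2]-o)@R
lo=(f[...,0]>-95)&(f[...,0]<-75)&(abs(f[...,1])<60); print(" board",np.nanmedian(W[...,2][lo]))
E
```

```text
clock: 27.15
position: [612.5, -177.1, 62.9]
eef_rot: [[0.967, 0.257, 0.001], [0.257, -0.967, -0.002], [0.001, 0.002, -1.0]]
force: [2.5, -0.7, 6.7]
width: 0.29
t 27.15 pos [ 612.5 -177.1   62.9] file [76.5 -0.7] F [ 2.5 -0.7  6.7] w 0.290
 board 24.892818881085077
```

```bash
python3 -m jog '[[[-0.5,0,2,0,0,0,0.1],[-0.8,0,4,0,0,0,0.1],[-0.8,0,4,0,0,0,0.1]]]'
python3 -m jog '[[[0,0,-4,0,0,0,0.1],[0,0,-4,0,0,0,0.1]]]'
python3 - <<'E'
from d import *
st(); p=ctrl.capture("scene"); W=cloud(p); f=(W[...,:2]-o)@R
lo=(f[...,0]>-95)&(f[...,0]<-75)&(abs(f[...,1])<60); print(" board",np.nanmedian(W[...,2][lo]))
E
```

```text
clock: 27.58
position: [612.6, -177.1, 59.7]
eef_rot: [[0.966, 0.257, 0.004], [0.257, -0.966, -0.002], [0.003, 0.003, -1.0]]
force: [2.2, -1.2, 7.3]
width: 0.292
clock: 27.82
position: [612.6, -177.0, 64.1]
eef_rot: [[0.966, 0.257, 0.004], [0.257, -0.966, -0.002], [0.003, 0.003, -1.0]]
force: [1.4, -2.0, 3.4]
width: 0.287
t 27.82 pos [ 612.6 -177.    64.1] file [76.6 -0.6] F [ 1.4 -2.   3.4] w 0.287
 board 28.406614335313975
```

```bash
python3 -m jog '[[[0,0,-3,0,0,0,0.15],[0,0,-3,0,0,0,0.4],[0,0,-3,0,0,0,0.5],[0,0,-3,0,0,0,0.5],[0,0,-10,0,0,0,0.5],[0,0,-30,0,0,0,0.5],[0,0,-50,0,0,0,0.2],[0,0,-50,0,0,0,0],[0,0,-50,0,0,0,0],[0,0,-50,0,0,0,0],[0,0,-50,0,0,0,0]]]'
python3 - <<'E'
from d import *
st(); p=ctrl.capture("scene"); W=cloud(p); f=(W[...,:2]-o)@R
a=cv2.resize(p["img"][110:260,180:340],None,fx=4,fy=4,interpolation=cv2.INTER_CUBIC)[:600];save("c15.png",a)
m=(f[...,0]>62)&(f[...,0]<90)&(abs(f[...,1])<16)&(W[...,2]>45)&(W[...,2]<80)
print(m.sum(),f[m].mean(0),np.percentile(W[...,2][m],[5,50,95]))
go([*F2W(76,0),93])
E
```

```text
clock: 29.25
position: [612.2, -176.8, 113.2]
eef_rot: [[0.966, 0.257, 0.003], [0.257, -0.966, -0.001], [0.002, 0.002, -1.0]]
force: [-0.4, 0.3, 0.3]
width: 0.003
t 29.25 pos [ 612.2 -176.8  113.2] file [76.3 -0.3] F [-0.4  0.3  0.3] w 0.003
73 [76.20047071 -1.64483219] [59.2328955  64.07368186 68.32908076]
w [ 611.8 -176.6   93. ] delta tool [-0.4 -0.4 20.3] rot [ 0.12 -0.14 -0.01]
```

View pics/c15.png

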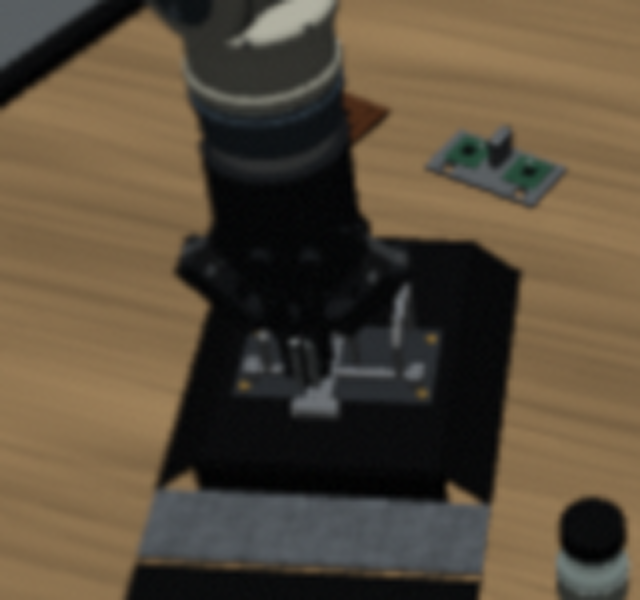

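The lever is down (roller at crop (315,403), as at the start). I now press it from the top for certainty, to about 8 N.

```bash
python3 -m jog '[[[-0.4,0,12,0,-0.1,0,0],[-0.4,0,19,0,-0.1,0,0],[-0.4,0,22,0,-0.1,0,0],[-0.4,0,25,0,-0.1,0,0],[-0.4,0,27,0,-0.1,0,0],[-0.4,0,27,0,-0.1,0,0]]]'
python3 -m jog '[[[0,0,2,0,0,0,0],[0,0,4,0,0,0,0],[0,0,4,0,0,0,0],[0,0,4,0,0,0,0]]]'
python3 -c "
from d import *
st()"
```

```text
clock: 30.05
position: [612.1, -176.8, 86.6]
eef_rot: [[0.966, 0.257, 0.002], [0.257, -0.966, -0.002], [0.001, 0.002, -1.0]]
force: [-0.4, 2.8, 3.9]
width: -0.0
clock: 30.55
position: [612.3, -176.8, 83.3]
eef_rot: [[0.966, 0.257, 0.003], [0.257, -0.966, -0.002], [0.002, 0.003, -1.0]]
force: [-0.4, 3.4, 6.9]
width: -0.003
t 30.55 pos [ 612.3 -176.8   83.3] file [76.4 -0.3] F [-0.4  3.4  6.9] w -0.003
```

```bash
python3 -m jog '[[[0,0,2,0,0,0,0],[0,0,4,0,0,0,0],[0,0,4,0,0,0,0],[0,0,4,0,0,0,0]]]'
python3 -m jog '[[[0,0,-3,0,0,0,0],[0,0,-7,0,0,0,0],[0,0,-11,0,0,0,0],[0,0,-20,0,0,0,0],[0,0,-50,0,0,0,0],[0,0,-90,0,0,0,0],[-50,0,-100,0,0,0,0],[-110,-20,-100,0,0,0,0],[-160,-60,-100,0,0,0,0],[-200,-110,-100,0,0,0,0],[-220,-130,-100,0,0,0,0]]]'
python3 - <<'E'
from d import *
st(); p=ctrl.capture("scene"); q=ctrl.capture("top");save("fin_s.png",p["img"]);save("fin_t.png",q["img"])
for P in(p,q):
    W=cloud(P); f=(W[...,:2]-o)@R
    m=(f[...,0]>62)&(f[...,0]<90)&(abs(f[...,1])<16)&(W[...,2]>45)&(W[...,2]<80)
    print(m.sum(),f[m].mean(0),np.percentile(W[...,2][m],[5,50,95]))
    lo=(f[...,0]>-95)&(f[...,0]<-75)&(abs(f[...,1])<60); print(" board",np.nanmedian(W[...,2][lo]))
    for t in("carrier_grip","jar","screwdriver","scrap_board"):
        for r in ctrl.silhouettes(P,t)[:3]:
            X=W[r["region"]&np.isfinite(W[...,2])]; print(t,round(r["conf"],2),np.round(r["centre"]),X.mean(0).round(1))
a=cv2.resize(p["img"][110:260,180:340],None,fx=4,fy=4,interpolation=cv2.INTER_CUBIC)[:600];save("c16.png",a)
E
```

```text
clock: 31.05
position: [612.8, -176.7, 80.4]
eef_rot: [[0.966, 0.258, 0.005], [0.258, -0.966, -0.002], [0.004, 0.003, -1.0]]
force: [-0.5, 3.1, 10.3]
width: -0.002
clock: 32.42
position: [363.7, -106.1, 179.4]
eef_rot: [[0.966, 0.257, 0.004], [0.257, -0.966, -0.003], [0.004, 0.004, -1.0]]
force: [0.4, 0.1, 0.9]
width: -0.001
t 32.42 pos [ 363.7 -106.1  179.4] file [-145.7  131.8] F [0.4 0.1 0.9] w -0.001
76 [75.94315085 -1.80947178] [59.01532631 64.34590847 67.93494926]
 board 31.37206736422172
carrier_grip 0.94 [254. 137.] [ 297.6 -342.3    9.3]
carrier_grip 0.69 [304. 152.] [ 314.2 -179.4    6.9]
carrier_grip 0.67 [411. 233.] [522.6 160.7  11.3]
jar 0.58 [328. 252.] [653.5   1.6  46. ]
screwdriver 0.81 [376. 266.] [642.9 114.8  20.5]
scrap_board 0.79 [376. 309.] [731.9 131.9   6.1]
68 [7.28967120e+01 4.21635865e-02] [59.62369455 63.48197371 66.98633167]
 board 30.10176838911684
carrier_grip 0.93 [432. 292.] [ 294.3 -344.4    8. ]
carrier_grip 0.91 [238. 214.] [516.7 162.7   9.9]
jar 0.55 [296. 162.] [ 6.401e+02 -2.000e-01  5.350e+01]
screwdriver 0.69 [259. 170.] [637.5 117.1  20.7]
screwdriver 0.41 [371. 181.] [ 584.7 -183.9   62.9]
scrap_board 0.8 [250. 133.] [731.5 131.    4.4]
scrap_board 0.16 [370. 204.] [ 530.2 -193.3   29. ]
```

View pics/fin_s.png

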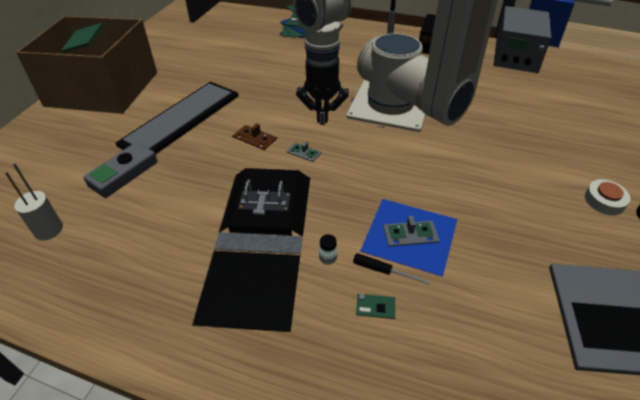

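View pics/c16.png

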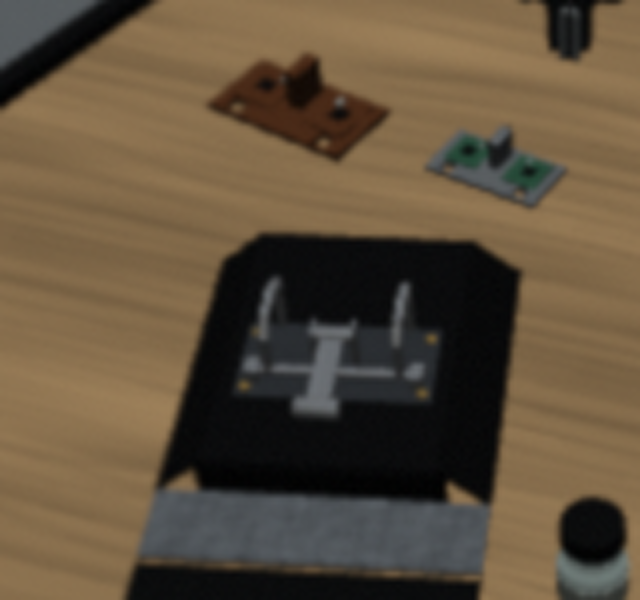

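```bash
python3 -c "
from bench import ctrl
print(ctrl.finish_job())"
```

```text
the job is handed in; nothing more can be done
None
```

The job is done and handed in at about 32.5 s of the 72 s allowed. I lifted the lever to its upper stop and the rings sprang open. I then lifted the larger grey carrier off the posts and set it on the blue mat, then pressed the lever shut.

**What the last checks showed**
- **Lever:** Pressed from the top with up to about 10 N, the force rose only at the back board's own spring rate, so the lever is on its stop. After I let go, the roller sat where it started to within about 1 mm (the picture's accuracy) and stayed there. The rings are closed over the posts.
- **Back board:** It returned to its rest height of about 30 mm.
- **Carrier:** It lies flat, well inside the mat, turned about 24° in the room and about 27° against the mat's edges.
- **Bystanders:** In the pictures the jar, the screwdriver, the scrap board and both look-alikes look untouched.

**What did not go smoothly**
- **First press:** Pressing straight down took about 15 N and pushed the back board down about 16 mm, against the 18 mm limit. I backed off and pinched the roller instead, guiding it along its arc. That kept the board within about 10 mm.
- **Joint 6:** Carrying the carrier over, joint 6 reached the end of its range, reading 3.141 against 3.14. I turned it back straight away and used a different angle for the carrier. I can't tell whether this counts as passing the range.

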